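Clamp a U bracket in the spring-jaw fixture

ROBOT

A 6-joint arm with a two-finger parallel gripper is mounted at the origin on a cart in front of the work surface, level with it; the furniture and walls round the work are solid. World frame = base frame: x ahead of the robot, y to its left, z up, the work surface at z = 0. Lengths are in mm, angles in degrees, forces in N, time in s.
With the tool pointing down it reaches from about 300 to 850 mm from the base axis. Payload 4.2 kg.
Tool frame: the origin (TCP) lies at the very end of the fingers, on their centre line; the grasp point (between the pads) lies 19 mm behind it; z points along the fingers, y is the direction in which the jaws open and shut (so a half turn about z gives the same grasp; the last joint's range is limited). The gripper opens to 91 mm and grips with 3 to 60 N. Pads are 32 mm wide; open, the fingers measure 118 mm over their backs; the gripper's body (76 mm by 178 mm) begins 60 mm behind the grasp point.
Start: joints at [65.947, 18.312, 89.639, -0, 72.044, -1.146], TCP at [223.813, 529.67, 213.976] pointing down, gripper open.
Joint ranges: [-177.97, 177.97], [-48.28, 115.42], [12.27, 149.76], [-77.06, 257.06], [2.81, 150.46], [-146.56, 146.56]. Speed limits (degrees/s): [147.25, 147.25, 180, 180, 180, 180].

INTERFACE

Orientations are given as [roll, pitch, yaw] about the fixed x, y, z axes, in that order (R = Rz(yaw) Ry(pitch) Rx(roll)).
In Python, from workcell import monitor, eyes, job gives the robot as it stands.
- The arm moves only by the tool move_arm, never from a script. Its argument "increments" is a list that holds one entry, the list of rows, each a list of 7 numbers: the opening, from 0 (shut) to 1 (fully open), then the shift along the tool's x, y, z in cm, then the turn, a rotation vector about the tool's x, y, z in rad. In form: [[[jaw, x, y, z, ax, ay, az], ...]]. A call has 1 to 12 rows; each row shifts and turns the pose as measured when the row begins, along the tool's axes as they then stand; what a row does not reach is not made up. A row lasts 1/8 s, in which the tool goes at most 62.5 mm and 10.7 degrees, less where a joint would pass 70% of its speed; a pose out of reach is approached as far as the arm can. A call is refused whole if a number of a shift passes 6.25 or a number of a turn 0.188, either way. A call with a gripper value outside its range is refused whole. The fingers move at their own pace and stop on an object; "force" is the grip in N (left out, the last holds). Time passes only in rows, so rows that do not move let the fingers close. It gives the time, the measured TCP pose, the force and the opening at its end, in the units of the state.
- monitor.state(): the state, without advancing time (a new reading comes with each control period).
- eyes.grab_frame(name): name is "scene" or "top" or "wrist"; returns a dict with "color" (420x560x3 uint8, red, green, blue), "z_map" (420x560 float32, mm along the optical axis (not along the pixel's ray), 0 where there is no reading), "camera_matrix" (3x3 intrinsics, pixels), "rvec" (rotation vector, rad) and "tvec" (3), from world to camera coordinates, as OpenCV has them. Camera axes: x right, y down, z forward; pixel columns grow to the right and rows downward; lengths in mm; the calibration is good to about 2 mm. A picture is of the moment at which its call begins.
- job.job_done(): hands the job in, once; it reports no verdict.
The state is a dict: "time_s": time; "qpos": joint angles; "qvel": joint speeds; "effort": joint torques, N m; "ee_pos": TCP position; "ee_rot": TCP orientation; "force": force on the tool from outside, world axes, zero at the start; "torque": the same for the moment, N m; "gripper_width": finger opening in mm.
Only numpy, scipy, OpenCV 4.12 (cv2) and the standard library are available. Lean on these libraries where they do the work, as an engineer would, in place of code of your own. Each camera call takes 0.05 s, during which the arm holds its last target. There are 200 camera calls.

TASK

Clamp the steel U bracket in the spring-jaw fixture, ready for drilling: pull the jaw's cross handle all the way out to its stop so that the jaw latches open, then lay the bracket flat on the bed between the jaws, lengthwise along the bed with its open side up, and let go of it. Then push the upright release stick over to the far side (away from you), hold it there until the jaw has sprung shut on the bracket, and let the stick come back upright. Leave the glue bottle, the torch and the angle bracket where they are.

Things in the scene. Friction and masses are not known exactly. Their poses are not given: they have to be found in the camera images.
- fixture: Steel clamping fixture fixed to the bench, base plate 225 x 90 x 12 mm. Origin on the bench; x runs from the bed (robot's left) to the cross handle (right), y points away from the robot. Fixed jaw: face at x = -120 mm, top 52 mm up. Sprung jaw: 56 wide, 22 thick, 62 mm from the fixed face when shut. Bed 44 mm wide. Grey guide housing, top 74 mm up, x = 25 to 65 mm, carries the stick.
- bed (a point): Point on the top of the bed, 22 mm above the bench, midway between the two jaw faces when the moving jaw is latched open (the faces are then 111 mm apart). Axes as the fixture's.
- jaw (a joint): Sprung jaw with its bar and handle, m: 0 shut, 0.055 out at the stop, moving along the fixture's +x. The spring (5 N shut, 10.5 N at the stop) draws it shut; passing the latch costs 3 to 5 N more. It latches once past 0.049 and stays at 0.049 when let go. Clamped on the bracket it reads 0.013.
- jaw_handle (a point): Middle of the cross handle: a black round bar 16 mm in diameter, 80 mm long along the fixture's y axis, 72 mm above the bench, on a post at the end of the jaw's slide bar (top of that bar 36 mm above the bench). Free on both sides along x; moves with the jaw.
- stick (a joint): Tilt of the spring-centred release stick, rad: 0 upright, limits -0.5 and 0.5, positive leans to the fixture's +y, away from the robot. The latch lets go at about 0.3; the other way does nothing. Takes 1 to 2 N at the knob. Pulling the jaw out tips it by itself for a moment.
- stick_knob (a point): Middle of the black round knob (28 mm in diameter, from 124 to 154 mm above the bench) at the top of the release stick; the stick is hinged 62 mm above the bench, 79 mm below this point, and its shaft is 10 mm thick.
- u_bracket: Loose zinc-grey steel U-channel bracket, 75 mm long (its x), 40 mm wide (its y), 30 mm high, walls about 3 mm, open side up. Origin: centre of its underside; about 0.06 kg. It lies on the bench to the right or left of the fixture; may be gripped across its 40 mm width.
- angle_bracket: Bystander: L-shaped aluminium angle bracket, 70 x 35 x 45 mm, on the other side. Origin at the centre of its underside. Not to be used.
- glue_bottle: Bystander: upright glue bottle, 43 mm in diameter, 128 mm tall, origin at the centre of its base.
- torch: Bystander: black torch lying down, 122 x 36 mm, origin at the centre of its underside.
Mind the look-alikes: they are no part of the job. Leave any blue look-alike of the u_bracket alone.

How it is judged (in metres and radians):
On the way, in this order (a step that is already met when the one before it is completed fails the run):
1. the jaw is pulled out to its stop (slide beyond 52 mm) (value of joint jaw above 0.052 m), for 0.1 s.
2. with the jaw latched open, the bracket lies on the bed between the jaws, lengthwise, open side up, let go (value of joint jaw above 0.045 m and angle between u_bracket's own z axis and vertical below 0.12 rad and angle between the x axis of u_bracket and the x axis of fixture, either way round below 0.35 rad and y of u_bracket in the frame of bed between -0.016 and 0.016 m and z of u_bracket in the frame of bed between -0.005 and 0.005 m and x of u_bracket in the frame of bed between -0.021 and 0.021 m and contact force between the fingers and u_bracket below 0.1 N and linear speed of u_bracket below 0.02 m/s), for 0.2 s.
3. the stick is held over to the far side while the jaw closes on the bracket (value of joint stick above 0.2 rad and value of joint jaw between 0.009 and 0.018 m), for 0.2 s.
At the end, for the whole second after the job is handed in: Bracket clamped against the fixed jaw: jaw slide 9 to 18 mm; bracket open side up, flat on the bed within 5 mm, within 0.1 rad of the bed direction, 14 mm of its centre line and 6 mm of its place along it; stick upright within 0.06 rad; all at rest (value of joint jaw between 0.009 and 0.018 m and angle between u_bracket's own z axis and vertical below 0.12 rad and angle between the x axis of u_bracket and the x axis of fixture, either way round below 0.1 rad and y of u_bracket in the frame of bed between -0.014 and 0.014 m and z of u_bracket in the frame of bed between -0.005 and 0.005 m and x of u_bracket in the frame of bed between -0.024 and -0.012 m and value of joint stick between -0.06 and 0.06 rad and linear speed of u_bracket below 0.01 m/s); the robot touches nothing.
It fails at once if the glue bottle is moved more than 3 cm (distance of glue_bottle from where it was at the start of the episode above 0.03 m).
It fails at once if the torch is moved more than 3 cm (distance of torch from where it was at the start of the episode above 0.03 m).
It fails at once if the angle bracket is moved more than 3 cm (distance of angle_bracket from where it was at the start of the episode above 0.03 m).
It also fails if it takes over 72 s, if anything falls off the work surface, if the arm or the gripper's body presses on something with over 40 N, if the wrist force passes 120 N, or if a joint passes its speed limit or range.

## Working session

There is one attempt and no reset: what is moved stays moved. The work goes in short steps, Python scripts to look and compute and a tool call to move; the robot and the scene stay as the last step left them, time stands still between calls to the robot, and variables do not carry over. Pictures are saved under pics/ and viewed, about 8 in all and at most 12, crops included, and the job is handed in when it is done.

Besides the shell and the picture viewer there is one more tool, called after ">>>" as name([rows], argument=value, ...), one row to a line, values as JSON. move_arm: Moves the arm, as the interface text tells. Its arguments: {"type":"object","properties":{"increments":{"type":"array"},"force":{"type":"number"}},"required":["increments"]}

```bash
mkdir -p pics; cat > h.py <<'E'
import numpy as np,cv2
from workcell import monitor,eyes,job
def grab(n):
    f=eyes.grab_frame(n); np.savez('last_'+n+'.npz',**f); return f
def load(n): return dict(np.load('last_'+n+'.npz'))
def cloud(f):
    K=f['camera_matrix'];z=f['z_map'].astype(float);R=cv2.Rodrigues(f['rvec'])[0]
    v,u=np.mgrid[:z.shape[0],:z.shape[1]]
    P=np.stack([(u-K[0,2])*z/K[0,0],(v-K[1,2])*z/K[1,1],z],-1)
    W=(P-f['tvec'].reshape(3))@R
    W[z==0]=np.nan
    return W
def save(f,name,crop=None,s=1):
    c=f['color'][:,:,::-1]
    if crop: u0,v0,u1,v1=crop; c=c[v0:v1,u0:u1]
    cv2.imwrite('pics/'+name,cv2.resize(c,None,fx=s,fy=s,interpolation=cv2.INTER_CUBIC))
E
python3 - <<'E'
from h import *
print(monitor.state())
for n in('scene','top'):
    f=grab(n);save(f,n+'1.png',s=1.4)
    R=cv2.Rodrigues(f['rvec'])[0];print(n,-R.T@f['tvec'].reshape(3),R[2])
E
```

```text
{'time_s': 0.0, 'qpos': array([ 6.59471529e+01,  1.83506955e+01,  8.97039260e+01,  6.23690358e-04,
        7.20422391e+01, -1.14433195e+00]), 'qvel': array([-0.01348869,  0.05672296, -0.03808659, -0.03338694,  0.03940772,
        0.08852127]), 'effort': array([-1.46170602e-03, -4.12460017e+01, -2.31969541e+01,  7.25578750e-02,
        4.60018404e-02, -1.57407258e-04]), 'ee_pos': array([223.61198754, 529.22052161, 213.14654546]), 'ee_rot': array([-1.79903171e+02, -2.52726827e-03,  1.57091290e+02]), 'force': array([ 0.95157502,  0.40710053, -0.0616832 ]), 'torque': array([ 0.0506888 , -0.00201905,  0.00508617]), 'gripper_width': 91.24620051148621}
scene [  -1.85441414 -659.46239429  879.57928011] [ 0.44662326  0.58863042 -0.67382631]
top [ 344.12212656   -8.9883517  1356.63510026] [ 0.13294813 -0.0040626  -0.99111467]
```

View pics/top1.png

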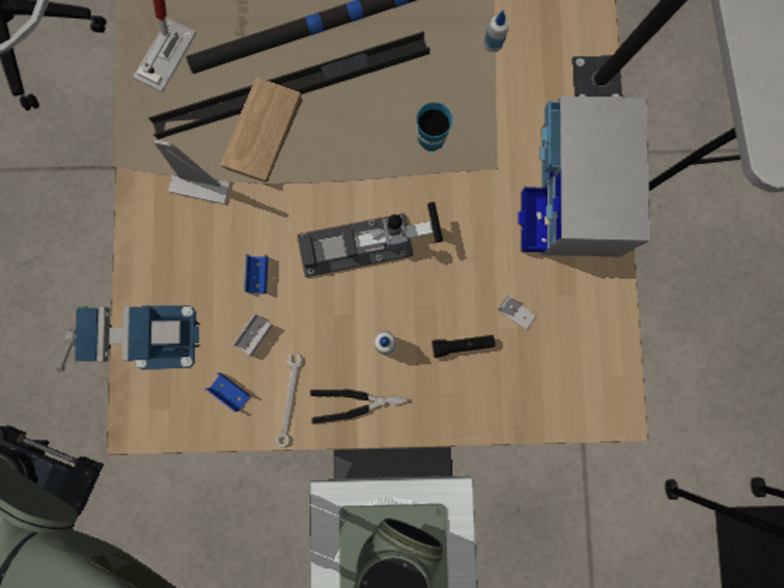

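View pics/scene1.png

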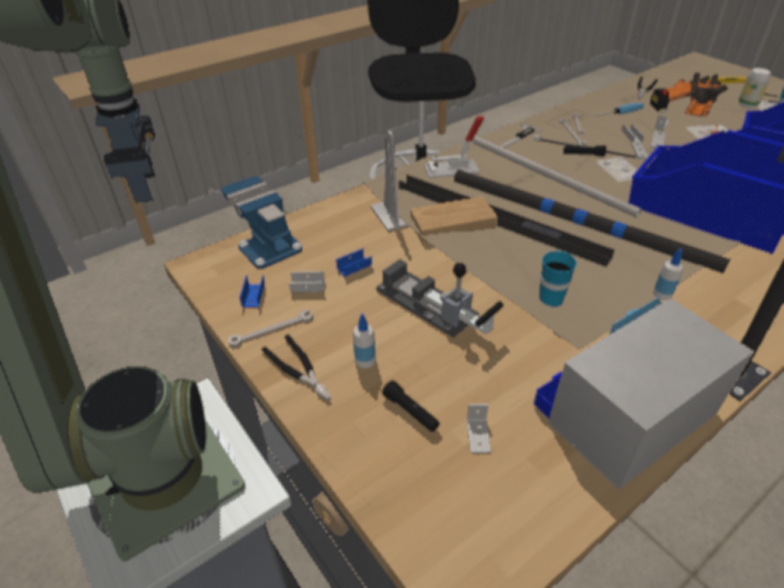

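Top view (in 1.4x pixels): the fixture is at (355,245), with its knob at (395,222) and handle at (435,222). There are three U-shaped pieces: grey at (253,335), blue at (257,274) and blue at (229,392). Only the grey one fits "zinc-grey". The angle bracket is at (517,311), the bottle at (385,342) and the torch at (464,346).

```bash
python3 - <<'E'
from h import *
f=load('top');W=cloud(f)
c=f['color'][:,:,::-1]
a=cv2.resize(c[140:205,205:325],None,fx=6.5,fy=6.5,interpolation=cv2.INTER_CUBIC)[:,:780]
b=cv2.resize(c[170:290,140:220],None,fx=3,fy=3,interpolation=cv2.INTER_CUBIC)
im=np.zeros((600,790,3),np.uint8);im[:a.shape[0],:780]=a
b=cv2.resize(c[215:265,160:200],None,fx=3.3,fy=3.3);im[425:425+165,:132]=b[:165,:132]
cv2.imwrite('pics/crop.png',im)
def reg(u0,v0,u1,v1,lo,hi):
    w=W[v0:v1,u0:u1].reshape(-1,3);m=(w[:,2]>lo)&(w[:,2]<hi);w=w[m]
    r=cv2.minAreaRect(w[:,:2].astype(np.float32))
    print(len(w),'mean',w.mean(0).round(1),'rect',np.round(r[0],1),np.round(r[1],1),round(r[2],1),'zmax',w[:,2].max().round(1),w[:,2].min().round(1))
print('bench');reg(235,205,300,225,-20,20)
print('ubr');reg(163,220,197,260,6,60); reg(163,220,197,260,22,60)
print('fixture');reg(205,140,330,205,7,30);
print('all>20 ');reg(205,140,330,205,20,60)
print('handle');reg(300,140,325,180,55,100)
print('knob');reg(270,145,295,175,115,180)
print('bottle');reg(260,230,300,262,8,180)
print('torch');reg(305,235,360,260,8,180)
print('angle');reg(350,205,390,240,8,180)
E
```

```text
bench
1296 mean [ 5.019e+02  2.520e+01 -5.000e-01] rect [502.2  25.3] [182.8  55.7] 88.6 zmax 7.5 -9.7
ubr
213 mean [437.9 268.6  18.6] rect [426.7 263.4] [73.5 97.5] 69.1 zmax 36.0 6.0
88 mean [438.8 268.9  29.5] rect [438.  268.2] [41.3 73.8] 54.9 zmax 36.0 22.1
fixture
1505 mean [609.4  71.2  15.9] rect [617.9  25.4] [345.7 178.5] 87.1 zmax 30.0 7.0
all>20 
1206 mean [615.   61.7  37. ] rect [617.5  37.2] [ 81.5 263.5] 7.8 zmax 59.7 20.0
handle
171 mean [644.4 -96.9  77.9] rect [645.3 -97.5] [80.  15.8] 9.7 zmax 86.6 58.2
knob
91 mean [629.4 -18.5 150.4] rect [630.5 -18.8] [23.2 25.6] 88.4 zmax 158.3 133.5
bottle
208 mean [412.5   6.   89.5] rect [414.    6.2] [37.3 42.2] 88.0 zmax 131.1 10.0
torch
435 mean [ 406.7 -145.4   29.5] rect [ 400.5 -154.1] [134.3  52.2] 88.7 zmax 43.8 8.0
angle
45 mean [ 481.9 -240.6   25.8] rect [ 467.8 -230.9] [59.6 82.6] 23.0 zmax 48.1 8.2
```

View pics/crop.png

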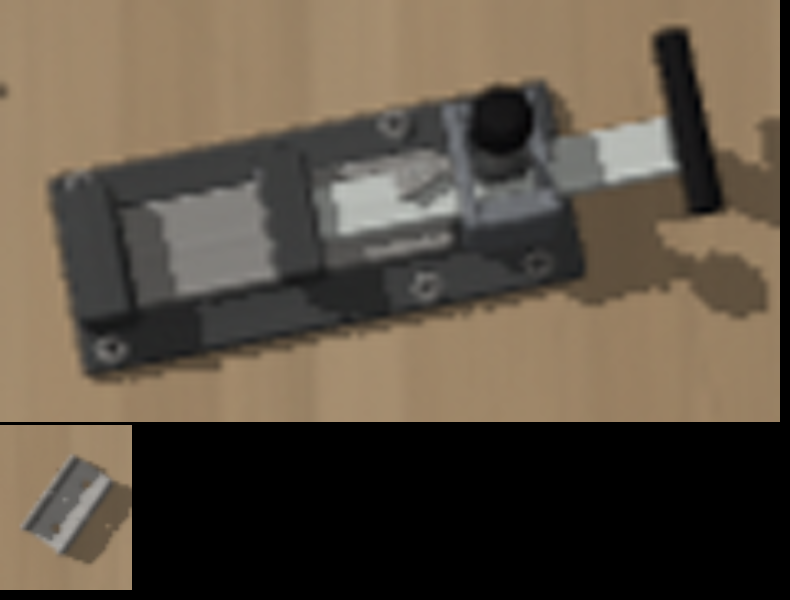

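The crop confirms the grey, open-side-up U as the target. Its long axis runs at about -35°. The fixture x axis lies at about -80°. Next I work out the fixture profile and the pull approach.

```bash
cat >> h.py <<'E'
from scipy.spatial.transform import Rotation as Ro
def fr(a=-80.0):
    a=np.radians(a);fx=np.array([np.cos(a),np.sin(a),0]);return fx,np.array([-fx[1],fx[0],0]),np.array([0,0,1.])
def down(yaw): return Ro.from_euler('xyz',[180,0,yaw],degrees=True)
def tilt(t,a=-80.0):
    fx,fy,up=fr(a);t=np.radians(t);z=-(np.sin(t)*fx+np.cos(t)*up)
    return Ro.from_matrix(np.stack([fy,np.cross(z,fy),z],1))
def plan(p,R):
    """total shift (cm, present tool axes), turn (rad, tool axes), min rows"""
    s=monitor.state();R0=Ro.from_euler('xyz',s['ee_rot'],degrees=True)
    d=R0.inv().apply(np.array(p)-s['ee_pos'])/10; r=(R0.inv()*R).as_rotvec()
    print('t',s['time_s'],'pos',s['ee_pos'].round(1),'rot',s['ee_rot'].round(1),'F',s['force'].round(1),'w',round(s['gripper_width'],1))
    print(' shift',d.round(2),'turn',r.round(3),'rows',round(np.linalg.norm(d)/6.25,1),round(np.linalg.norm(r)/.186,1))
E
python3 - <<'E'
from h import *
W=cloud(load('top'));fx,fy,up=fr(-80)
k=np.array([630,-18.8,0]);w=W[135:205,200:330].reshape(-1,3);w=w[~np.isnan(w[:,0])]
X=(w-k)@fx+45;Y=(w-k)@fy
for x in range(-160,140,4):
    m=(abs(X-x)<2)&(abs(Y)<18);print(x,np.median(w[m,2]).round(0) if m.any() else None,end='; ')
print()
for x in(-100,-60,-20,10):
  m=(abs(X-x)<12)
  print(x,[(y,np.median(w[m&(abs(Y-y)<3),2]).round(0)) for y in range(-60,61,6)])
v=W[200:270,40:150].reshape(-1,3);v=v[v[:,2]>20];print('vise',np.nanmin(v[:,:2],0),np.nanmax(v,0))
h=np.array([645,-97,72.]);g=h+0*up
R=tilt(25);print('TCP handle',h+R.apply([0,0,14]),'above',h-R.apply([0,0,90]))
print(R.as_euler('xyz',degrees=True))
plan(h-R.apply([0,0,90]),R)
E
```

```text
-160 -1.0; -156 -0.0; -152 0.0; -148 10.0; -144 49.0; -140 51.0; -136 52.0; -132 53.0; -128 53.0; -124 54.0; -120 43.0; -116 23.0; -112 22.0; -108 22.0; -104 22.0; -100 23.0; -96 21.0; -92 22.0; -88 22.0; -84 24.0; -80 23.0; -76 23.0; -72 22.0; -68 22.0; -64 22.0; -60 21.0; -56 51.0; -52 53.0; -48 53.0; -44 54.0; -40 51.0; -36 47.0; -32 35.0; -28 37.0; -24 36.0; -20 35.0; -16 34.0; -12 35.0; -8 35.0; -4 35.0; 0 34.0; 4 40.0; 8 35.0; 12 35.0; 16 36.0; 20 38.0; 24 42.0; 28 75.0; 32 74.0; 36 73.0; 40 145.0; 44 148.0; 48 148.0; 52 147.0; 56 69.0; 60 74.0; 64 75.0; 68 35.0; 72 34.0; 76 34.0; 80 35.0; 84 35.0; 88 34.0; 92 36.0; 96 35.0; 100 33.0; 104 36.0; 108 35.0; 112 35.0; 116 37.0; 120 74.0; 124 82.0; 128 78.0; 132 77.0; 136 None; 
-100 [(-60, np.float64(0.0)), (-54, np.float64(0.0)), (-48, np.float64(0.0)), (-42, np.float64(12.0)), (-36, np.float64(12.0)), (-30, np.float64(13.0)), (-24, np.float64(12.0)), (-18, np.float64(22.0)), (-12, np.float64(21.0)), (-6, np.float64(22.0)), (0, np.float64(23.0)), (6, np.float64(22.0)), (12, np.float64(22.0)), (18, np.float64(23.0)), (24, np.float6
[... 1371 characters left out ...]
t64(20.0)), (-12, np.float64(24.0)), (-6, np.float64(36.0)), (0, np.float64(38.0)), (6, np.float64(44.0)), (12, np.float64(44.0)), (18, np.float64(23.0)), (24, np.float64(18.0)), (30, np.float64(12.0)), (36, np.float64(12.0)), (42, np.float64(14.0)), (48, np.float64(3.0)), (54, np.float64(-2.0)), (60, np.float64(-1.0))]
vise [372.51616315 364.38191635] [503.11883131 611.58245697 142.46737878]
TCP handle [643.97258353 -91.17323163  59.31169098] above [ 651.60482019 -134.45779667  153.56770083]
[-1.55000000e+02 -1.27222187e-14  1.00000000e+01]
t 0.1 pos [223.6 529.3 213.2] rot [-179.9    0.   157.1] F [-0.3  0.2 -0.1] w 90.9
 shift [-65.25 -44.47   6.03] turn [0.164 0.559 2.514] rows 12.7 13.9
```

>>> move_arm([
  [[0.5, -5.2, -3.55, 0, 0, 0, 0], [0.5, -5.2, -3.55, 0, 0, 0, 0], [0.5, -5.2, -3.55, 0, 0, 0, 0], [0.5, -5.2, -3.55, 0, 0, 0, 0], [0.5, -5.2, -3.55, 0, 0, 0, 0], [0.5, -5.2, -3.55, 0, 0, 0, 0], [0.5, -5.2, -3.55, 0, 0, 0, 0], [0.5, -5.2, -3.55, 0, 0, 0, 0], [0.5, -5.2, -3.55, 0, 0, 0, 0], [0.5, -5.2, -3.55, 0, 0, 0, 0], [0.5, -5.2, -3.55, 0, 0, 0, 0], [0.5, -5.2, -3.55, 0, 0, 0, 0]],
])

```text
time_s: 1.6
ee_pos: [630.8, -101.0, 209.6]
ee_rot: [-179.9, -0.2, 157.5]
force: [0.2, 0.9, 1.3]
gripper_width: 45.7
```

>>> move_arm([
  [[0.5, 0, 0, 0, 0, 0, 0.186], [0.5, 0, 0, 0, 0, 0, 0.186], [0.5, 0, 0, 0, 0, 0, 0.186], [0.5, 0, 0, 0, 0, 0, 0.186], [0.5, 0, 0, 0, 0, 0, 0.186], [0.5, 0, 0, 0, 0, 0, 0.186], [0.5, 0, 0, 0, 0, 0, 0.186], [0.5, 0, 0, 0, 0, 0, 0.186], [0.5, 0, 0, 0, 0, 0, 0.186], [0.5, 0, 0, 0, 0, 0, 0.186], [0.5, 0, 0, 0, 0, 0, 0.186], [0.5, 0, 0, 0, 0, 0, 0.186]],
])

```text
time_s: 3.1
ee_pos: [629.2, -106.2, 200.0]
ee_rot: [-179.4, 0.9, 28.4]
force: [-0.5, 0.2, 0.5]
gripper_width: 45.7
```

```bash
cat > p.py <<'E'
from h import *
E
python3 - <<'E'
from h import *
h=np.array([645,-97,72.]);R=tilt(25)
plan(h-R.apply([0,0,90]),R)
E
```

```text
t 3.1 pos [ 629.2 -106.2  200. ] rot [-179.4    0.9   28.4] F [-0.5  0.2  0.5] w 45.7
 shift [0.71 3.6  4.59] turn [0.425 0.087 0.311] rows 0.9 2.9
```

>>> move_arm([
  [[0.5, 0.2, 1, 0, 0.14, 0.03, 0.104], [0.5, 0.2, 1, 0, 0.14, 0.03, 0.104], [0.5, 0.2, 1, 0, 0.14, 0.03, 0.104], [0.5, 0, 0, 0, 0, 0, 0]],
])

```text
time_s: 3.6
ee_pos: [645.7, -130.0, 193.5]
ee_rot: [-154.4, 0.1, 9.5]
force: [-0.4, -0.2, 0.2]
gripper_width: 45.5
```

```bash
python3 - <<'E'
from h import *
h=np.array([645,-97,72.]);R=tilt(25)
plan(h-R.apply([0,0,50]),R)
f=grab('wrist');save(f,'w1.png',s=1.3)
plan(h-R.apply([0,0,50]),R)
W=cloud(f).reshape(-1,3)
m=(W[:,2]>66)&(W[:,2]<95)&(W[:,0]>590)&(W[:,0]<700)&(W[:,1]<-75)&(W[:,1]>-125);w=W[m]
if m.sum()>10:
    r=cv2.minAreaRect(w[:,:2].astype(np.float32));print(m.sum(),r,w.mean(0),w[:,2].max())
E
```

```text
t 3.6 pos [ 645.7 -130.   193.5] rot [-1.544e+02  1.000e-01  9.500e+00] F [-0.4 -0.2  0.2] w 45.5
 shift [0.5  2.24 7.37] turn [-0.01  -0.003 -0.009] rows 1.2 0.1
t 3.65 pos [ 645.9 -128.4  194.7] rot [-154.5   -0.     9.6] F [ 0.4  0.2 -0.9] w 45.7
 shift [0.45 2.43 7.41] turn [-0.009 -0.003 -0.006] rows 1.2 0.1
1287 ((647.4425659179688, -98.34507751464844), (79.66039276123047, 14.925857543945312), 10.328302383422852) [649.39381075 -99.30230183  76.83686369] 80.59485315731189
```

View pics/w1.png

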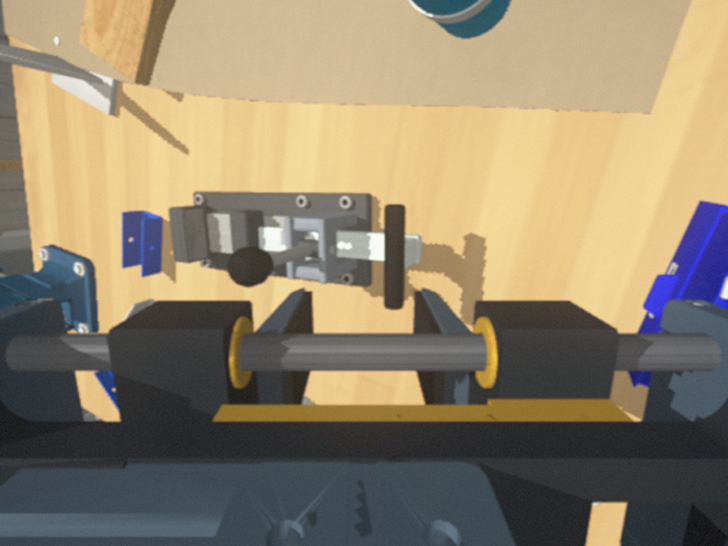

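The wrist view shows the handle at (395,255), between the finger lines at x≈300 and x≈430. It measures centre (646,-98) with its top at about z 80, which agrees with the top camera.

>>> move_arm([
  [[0.5, 0.45, 2.0, 3, 0, 0, 0], [0.5, 0, 0.4, 3, 0, 0, 0], [0.5, 0, 0, 0, 0, 0, 0]],
])

```text
time_s: 4.03
ee_pos: [650.3, -119.9, 131.4]
ee_rot: [-154.7, -0.3, 10.1]
force: [1.2, 0.4, -0.0]
gripper_width: 45.5
```

```bash
python3 - <<'E'
from h import *
h=np.array([646,-98,72.]);R=tilt(25)
plan(h+R.apply([0,0,14]),R)
E
```

```text
t 4.025 pos [ 650.3 -119.9  131.4] rot [-154.7   -0.3   10.1] F [ 1.2  0.4 -0. ] w 45.5
 shift [-0.07  0.52  7.72] turn [-0.005 -0.004  0.003] rows 1.2 0.0
```

>>> move_arm([
  [[0.5, 0, 0.5, 2, 0, 0, 0], [0.5, 0, 0, 2, 0, 0, 0], [0.5, 0, 0, 2, 0, 0, 0], [0.5, 0, 0, 1.7, 0, 0, 0], [0.5, 0, 0, 0, 0, 0, 0], [0, 0, 0, 0, 0, 0, 0], [0, 0, 0, 0, 0, 0, 0], [0, 0, 0, 0, 0, 0, 0], [0, 0, 0, 0, 0, 0, 0]],
], force=50)

```text
time_s: 5.15
ee_pos: [652.4, -95.0, 67.0]
ee_rot: [-156.1, -1.3, 10.6]
force: [0.0, 5.0, -2.9]
gripper_width: 15.9
```

```bash
python3 - <<'E'
from h import *
R=tilt(25);fx=fr()[0];p=monitor.state()['ee_pos'];plan(p+58*fx,R)
E
```

```text
t 5.15 pos [652.4 -95.   67. ] rot [-156.1   -1.3   10.6] F [ 0.   5.  -2.9] w 15.9
 shift [-0.06  5.3  -2.35] turn [ 0.019 -0.017  0.019] rows 0.9 0.2
```

>>> move_arm([
  [[0, 0, 0.9, -0.4, 0, 0, 0], [0, 0, 0.9, -0.4, 0, 0, 0], [0, 0, 0.9, -0.4, 0, 0, 0], [0, 0, 0.9, -0.4, 0, 0, 0], [0, 0, 0.9, -0.4, 0, 0, 0]],
])

```text
time_s: 5.78
ee_pos: [657.7, -125.0, 66.9]
ee_rot: [-153.8, -0.8, 10.7]
force: [-0.7, 15.0, -3.6]
gripper_width: 16.2
```

```bash
python3 - <<'E'
from h import *
R=tilt(25);fx,fy,up=fr();p=np.array([652.4,-95,67]);q=monitor.state()['ee_pos'];print((q-p)@fx,(q-p)@fy);plan(p+58*fx,R)
E
```

```text
30.483091762781694 -0.02512701149846476
t 5.775 pos [ 657.7 -125.    66.9] rot [-153.8   -0.8   10.7] F [-0.7 15.  -3.6] w 16.2
 shift [-0.03  2.46 -1.22] turn [-0.021 -0.008  0.017] rows 0.4 0.2
```

>>> move_arm([
  [[0, 0, 0.9, -0.4, 0, 0, 0], [0, 0, 0.9, -0.4, 0, 0, 0], [0, 0, 0.9, -0.42, 0, 0, 0], [0, 0, 0.9, -0.42, 0, 0, 0], [0, 0, 0.8, -0.37, 0, 0, 0], [0, 0, 0.8, -0.37, 0, 0, 0]],
])

```text
time_s: 6.52
ee_pos: [661.8, -148.1, 67.1]
ee_rot: [-150.0, 0.0, 11.4]
force: [-2.1, 12.0, -2.2]
gripper_width: 16.8
```

```bash
python3 - <<'E'
from h import *
R=tilt(25);fx,fy,up=fr();p=np.array([652.4,-95,67]);q=monitor.state()['ee_pos'];print((q-p)@fx,(q-p)@fy);plan(p+58*fx,R)
E
```

```text
53.93662120119687 0.0016526639955315356
t 6.525 pos [ 661.8 -148.1   67.1] rot [-150.     0.    11.4] F [-2.1 12.  -2.2] w 16.8
 shift [-0.01  0.35 -0.2 ] turn [-0.088  0.011  0.021] rows 0.1 0.5
```

>>> move_arm([
  [[0, 0, 0.9, -0.45, 0, 0, 0], [0, 0, 0.9, -0.45, 0, 0, 0], [0, 0, 0.9, -0.45, 0, 0, 0], [0, 0, 0.9, -0.45, 0, 0, 0]],
])

```text
time_s: 7.02
ee_pos: [661.9, -149.4, 67.9]
ee_rot: [-145.4, 0.9, 12.1]
force: [-3.7, 24.1, -4.2]
gripper_width: 17.0
```

```bash
python3 - <<'E'
from h import *
R=tilt(25);fx,fy,up=fr();p=np.array([652.4,-95,67]);q=monitor.state()['ee_pos'];print((q-p)@fx,(q-p)@fy);plan(p+58*fx,R)
f=grab('top');W=cloud(f)
w=W[135:205,290:350].reshape(-1,3);w=w[(w[:,2]>60)&(w[:,2]<90)]
save(f,'t2.png',(200,130,350,215),5)
k=np.array([630,-18.8,0]);w=W[135:205,200:350].reshape(-1,3);w=w[~np.isnan(w[:,0])]
X=(w-k)@fx+45;Y=(w-k)@fy
for x in range(-64,40,3):
    m=(abs(X-x)<1.5)&(abs(Y)<18);print(x,np.median(w[m,2]).round(0) if m.any() else None,end='; ')
E
```

```text
55.198226793810825 -0.0552743084560464
t 7.025 pos [ 661.9 -149.4   67.9] rot [-145.4    0.9   12.1] F [-3.7 24.1 -4.2] w 17.0
 shift [-0.    0.28 -0.09] turn [-0.168  0.033  0.024] rows 0.0 0.9
-64 21.0; -61 25.0; -58 23.0; -55 22.0; -52 22.0; -49 21.0; -46 21.0; -43 22.0; -40 23.0; -37 22.0; -34 23.0; -31 24.0; -28 23.0; -25 23.0; -22 25.0; -19 21.0; -16 21.0; -13 22.0; -10 23.0; -7 22.0; -4 24.0; -1 50.0; 2 52.0; 5 52.0; 8 50.0; 11 53.0; 14 53.0; 17 52.0; 20 34.0; 23 37.0; 26 72.0; 29 74.0; 32 71.0; 35 73.0; 38 142.0;
```

The jaw face has moved from about -57 to -2.5 and the force rose at the end, so it is on the stop. Now I release and retreat along the tool axis.

>>> move_arm([
  [[0, 0, 0, 0, 0, 0, 0], [0.5, 0, 0, 0, 0, 0, 0], [0.5, 0, 0, 0, 0, 0, 0], [0.5, 0, 0, 0, 0, 0, 0], [0.5, 0, 0, 0, 0, 0, 0], [0.5, 0, 0, -2, 0, 0, 0], [0.5, 0, 0, -3, 0, 0, 0], [0.5, 0, 0, -4, 0, 0, 0], [0.5, 0, 0, -5, 0, 0, 0], [0.7, 0, 0, -5, 0, 0, 0]],
])

```text
time_s: 8.32
ee_pos: [686.5, -252.4, 226.3]
ee_rot: [-144.5, 1.3, 12.3]
force: [1.5, -0.6, -0.1]
gripper_width: 52.6
```

```bash
python3 - <<'E'
from h import *
fx,fy,up=fr()
f=grab('top');W=cloud(f)
save(f,'t3.png',(150,120,350,270),3.9)
k=np.array([630,-18.8,0]);w=W[135:205,200:350].reshape(-1,3);w=w[~np.isnan(w[:,0])]
X=(w-k)@fx+45;Y=(w-k)@fy
for x in list(range(-130,-110,2))+list(range(-16,30,2)):
    m=(abs(X-x)<1.5)&(abs(Y)<18);print(x,np.median(w[m,2]).round(0) if m.any() else None,end='; ')
m=(w[:,2]>120)&(w[:,2]<165)&(abs(X-45)<30)&(abs(Y)<40);print('knob',w[m].mean(0),m.sum())
print()
plan([440,268,200],down(145))
E
```

```text
-130 53.0; -128 53.0; -126 53.0; -124 53.0; -122 51.0; -120 36.0; -118 22.0; -116 23.0; -114 23.0; -112 22.0; -16 23.0; -14 23.0; -12 24.0; -10 24.0; -8 50.0; -6 50.0; -4 52.0; -2 53.0; 0 53.0; 2 51.0; 4 52.0; 6 53.0; 8 51.0; 10 52.0; 12 52.0; 14 33.0; 16 34.0; 18 35.0; 20 35.0; 22 36.0; 24 37.0; 26 72.0; 28 76.0; knob [629.3226905  -18.54416848 151.24395056] 92

t 8.375 pos [ 687.9 -256.6  231.5] rot [-144.9    0.9   12.2] F [-3.2 -0.5  2.4] w 56.9
 shift [-13.12 -44.32  35.21] turn [-0.325 -0.698 -2.234] rows 9.3 12.7
```

View pics/t3.png

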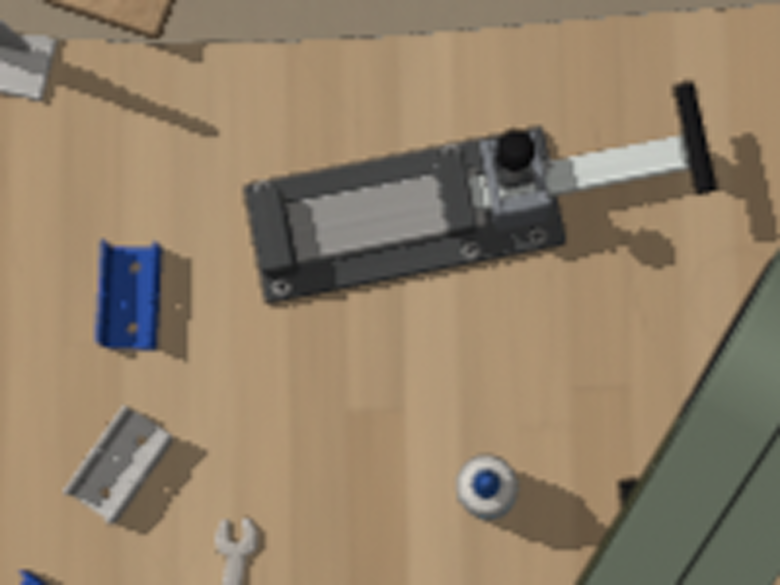

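View: the jaw is latched open (face at -8.5, about 0.049) and the knob is upright at (515,150) in the crop. The grey bracket at (118,463) and the others are unmoved. Next I level the tool and travel to the bracket.

>>> move_arm([
  [[0.9, 0, 0, 0, -0.155, 0, 0], [0.9, 0, 0, 0, -0.155, 0, 0], [0.9, 0, 0, 0, -0.155, 0, 0], [0.9, 0, 0, 0, -0.15, 0, 0], [0.9, 0, 0, 0, 0, 0, 0]],
])

```text
time_s: 9.0
ee_pos: [687.9, -261.9, 232.2]
ee_rot: [178.7, 0.6, 11.9]
force: [-0.7, 0.5, -0.8]
gripper_width: 82.4
```

```bash
python3 - <<'E'
from h import *
plan([440,268,200],down(12))
E
```

```text
t 9.0 pos [ 687.9 -261.9  232.2] rot [178.7   0.6  11.9] F [-0.7  0.5 -0.8] w 82.4
 shift [-13.28 -57.03   2.05] turn [ 0.023  0.01  -0.001] rows 9.4 0.1
```

>>> move_arm([
  [[0.9, -1.2, -5.2, 0, 0, 0, 0], [0.9, -1.2, -5.2, 0, 0, 0, 0], [0.9, -1.2, -5.2, 0, 0, 0, 0], [0.9, -1.2, -5.2, 0, 0, 0, 0], [0.9, -1.2, -5.2, 0, 0, 0, 0], [0.9, -1.2, -5.2, 0, 0, 0, 0], [0.9, -1.2, -5.2, 0, 0, 0, 0], [0.9, -1.2, -5.2, 0, 0, 0, 0], [0.9, -1.2, -5.2, 0, 0, 0, 0], [0.9, -1.2, -5.2, 0, 0, 0, 0], [0.9, -1.2, -5.2, 0, 0, 0, 0]],
])

```text
time_s: 10.38
ee_pos: [448.3, 276.6, 222.9]
ee_rot: [179.9, 1.2, 10.2]
force: [0.7, -0.7, 0.9]
gripper_width: 81.7
```

>>> move_arm([
  [[0.9, 0, 0, 0, 0, 0, -0.186], [0.9, 0, 0, 0, 0, 0, -0.186], [0.9, 0, 0, 0, 0, 0, -0.186], [0.9, 0, 0, 0, 0, 0, -0.186], [0.9, 0, 0, 0, 0, 0, -0.186], [0.9, 0, 0, 0, 0, 0, -0.186], [0.9, 0, 0, 0, 0, 0, -0.186], [0.9, 0, 0, 0, 0, 0, -0.186], [0.9, 0, 0, 0, 0, 0, -0.186], [0.9, 0, 0, 0, 0, 0, -0.186], [0.9, 0, 0, 0, 0, 0, -0.186], [0.9, 0, 0, 0, 0, 0, -0.186]],
])

```text
time_s: 11.88
ee_pos: [460.2, 275.6, 220.7]
ee_rot: [-178.5, -2.2, 139.2]
force: [0.0, -0.1, 0.6]
gripper_width: 82.0
```

```bash
python3 - <<'E'
from h import *
plan([440,266,200],down(145))
f=grab('wrist');save(f,'w2.png',s=1.3)
W=cloud(f)
w=W.reshape(-1,3);m=(w[:,2]>20)&(w[:,2]<36)&(abs(w[:,0]-438)<55)&(abs(w[:,1]-268)<50)
r=cv2.minAreaRect(w[m][:,:2].astype(np.float32));print(m.sum(),r,w[m].mean(0))
E
```

```text
t 11.875 pos [460.2 275.6 220.7] rot [-178.5   -2.2  139.2] F [ 0.  -0.1  0.6] w 82.0
 shift [ 0.83 -1.99  2.15] turn [-0.025 -0.039 -0.1  ] rows 0.5 0.6
370 ((440.5815124511719, 269.3857421875), (39.9532585144043, 74.97848510742188), 54.635963439941406) [439.07172845 268.50457675  28.60652775]
```

View pics/w2.png

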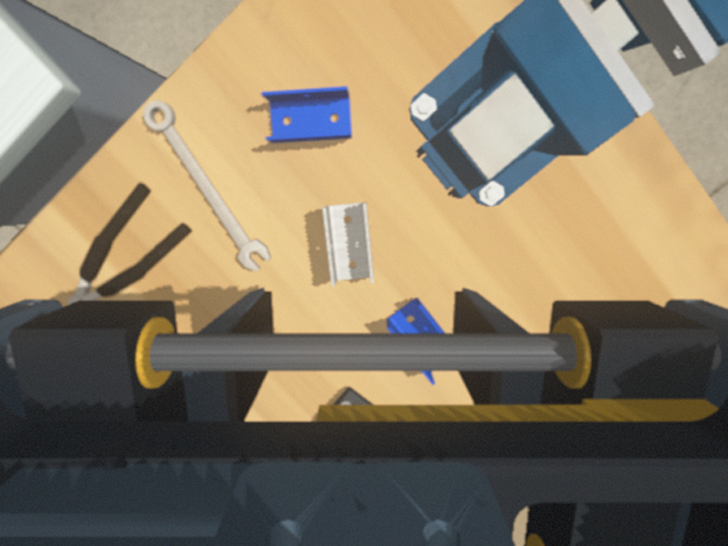

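The wrist view shows the grey bracket at (340,243) with blue look-alikes on either side. Its rectangle measures 40.0 x 75.0 mm, matching the bracket: centre (440,269), tool yaw 144.6°. Next I check gripper-body clearance to the vise.

```bash
python3 - <<'E'
from h import *
fs=[cloud(load('top')).reshape(-1,3),cloud(load('wrist')).reshape(-1,3)]
w=np.vstack(fs);c=np.array([440.3,269,7.]);R=down(144.6);t=R.inv().apply(w-c)
m=(w[:,2]>75)&(w[:,2]<160)&(w[:,1]>300)&(w[:,0]<600)&(w[:,0]>300);q=t[m]
for lo,hi in((-60,-20),(-20,20),(20,60)):
    s=(q[:,0]>lo)&(q[:,0]<hi); print(lo,hi,s.sum(),np.sort(np.abs(q[s,1]))[:6].round(0),np.sign(q[s,1].mean()) if s.any() else '')
m=(w[:,2]>5)&(w[:,2]<60)&(abs(t[:,0])<17)&(abs(t[:,1])>24)&(abs(t[:,1])<60);print('obst near fingers',m.sum(),t[m][:10].round(0))
plan([440.3,269,120],R)
E
```

```text
-60 -20 0 [] 
-20 20 0 [] 
20 60 1119 [77. 78. 78. 78. 79. 79.] 1.0
obst near fingers 4 [[ 13.  55.  -0.]
 [ 16.  29.   2.]
 [ -4. -40.   1.]
 [ 13. -45.   1.]]
t 11.925 pos [460.4 275.5 220.6] rot [-178.5   -2.2  139.5] F [0.3 0.4 0. ] w 81.9
 shift [ 0.72 -1.53 10.14] turn [-0.025 -0.039 -0.089] rows 1.6 0.5
```

```bash
python3 - <<'E'
from h import *
w=np.vstack([cloud(load('top')).reshape(-1,3),cloud(load('wrist')).reshape(-1,3)]);R=down(144.6);t=R.inv().apply(w-np.array([440.3,269,7.]))
m=(w[:,2]>70)&(w[:,2]<160)&(w[:,1]>300)&(w[:,0]<600)&(w[:,0]>300)&(t[:,1]<96);q=t[m];i=np.argsort(q[:,0])[::20][:10]
print(q[i].round(0), w[m][i,2].round(0))
E
```

```text
[[ 36.  95. -65.]
 [ 39.  94. -80.]
 [ 41.  94. -80.]
 [ 43.  91. -81.]
 [ 45.  91. -80.]
 [ 46.  95. -86.]
 [ 48.  93. -90.]
 [ 49.  91. -80.]
 [ 50.  95. -98.]
 [ 50.  92. -84.]] [ 72.  87.  87.  88.  87.  93.  97.  87. 105.  91.]
```

>>> move_arm([
  [[0.9, 0, 0, 0, -0.025, -0.039, -0.089], [0.9, 0, 0, 0, 0, 0, 0]],
])

```text
time_s: 12.18
ee_pos: [462.4, 274.7, 220.1]
ee_rot: [-180.0, -0.1, 144.2]
force: [0.5, -0.0, 0.2]
gripper_width: 82.2
```

```bash
python3 - <<'E'
from h import *
plan([450,262,110],down(144.6))
E
```

```text
t 12.175 pos [462.4 274.7 220.1] rot [-1.800e+02 -1.000e-01  1.442e+02] F [ 0.5 -0.   0.2] w 82.2
 shift [ 0.24 -1.75 11.02] turn [-0.001 -0.002 -0.007] rows 1.8 0.0
```

>>> move_arm([
  [[0.9, 0.24, -1.75, 0, 0, 0, -0.007], [0.9, 0, 0, 4, 0, 0, 0], [0.9, 0, 0, 4, 0, 0, 0], [0.9, 0, 0, 3, 0, 0, 0], [0.9, 0, 0, 0, 0, 0, 0]],
])

```text
time_s: 12.8
ee_pos: [448.9, 258.1, 108.6]
ee_rot: [-179.9, -0.3, 143.9]
force: [0.8, -0.5, 0.8]
gripper_width: 82.0
```

```bash
python3 - <<'E'
from h import *
plan([450,262,8],down(144.6))
E
```

```text
t 12.8 pos [448.9 258.1 108.6] rot [-179.9   -0.3  143.9] F [ 0.8 -0.5  0.8] w 82.0
 shift [ 0.09  0.4  10.06] turn [-0.002 -0.006 -0.013] rows 1.6 0.1
```

>>> move_arm([
  [[0.9, 0.1, 0.4, 2.5, 0, 0, -0.013], [0.9, 0, 0, 2.5, 0, 0, 0], [0.9, 0, 0, 2.5, 0, 0, 0], [0.9, 0, 0, 1.5, 0, 0, 0], [0.9, 0, 0, 0.4, 0, 0, 0], [0.9, 0, 0, 0, 0, 0, 0]],
])

```text
time_s: 13.55
ee_pos: [455.7, 263.5, 20.5]
ee_rot: [179.4, -0.1, 144.2]
force: [0.3, 0.0, 0.1]
gripper_width: 82.5
```

```bash
python3 - <<'E'
from h import *
plan([450,262,8],down(144.6))
E
```

```text
t 13.55 pos [455.7 263.5  20.5] rot [ 1.794e+02 -1.000e-01  1.442e+02] F [0.3 0.  0.1] w 82.5
 shift [ 0.38 -0.47  1.25] turn [ 0.01  -0.001 -0.007] rows 0.2 0.1
```

>>> move_arm([
  [[0.9, 0.38, -0.45, 0.6, 0.01, 0, -0.007], [0.9, 0, 0, 0.6, 0, 0, 0], [0.9, 0, 0, 0, 0, 0, 0]],
], force=15)

```text
time_s: 13.92
ee_pos: [450.5, 262.6, 9.3]
ee_rot: [179.9, 0.0, 144.6]
force: [0.6, -0.3, 0.3]
gripper_width: 81.9
```

```bash
python3 - <<'E'
from h import *
plan([450,262,8],down(144.6))
E
```

```text
t 13.925 pos [450.5 262.6   9.3] rot [179.9   0.  144.6] F [ 0.6 -0.3  0.3] w 81.9
 shift [ 0.01 -0.07  0.13] turn [0.002 0.    0.001] rows 0.0 0.0
```

>>> move_arm([
  [[0, 0, 0, 0, 0, 0, 0], [0, 0, 0, 0, 0, 0, 0], [0, 0, 0, 0, 0, 0, 0], [0, 0, 0, 0, 0, 0, 0], [0, 0, 0, 0, 0, 0, 0], [0, 0, 0, 0, 0, 0, 0]],
])

```text
time_s: 14.68
ee_pos: [450.8, 262.7, 9.6]
ee_rot: [179.8, 0.0, 144.6]
force: [0.8, 0.1, -0.6]
gripper_width: 39.9
```

```bash
python3 - <<'E'
from h import *
plan([450,262,8],down(144.6))
E
```

```text
t 14.675 pos [450.8 262.7   9.6] rot [179.8   0.  144.6] F [ 0.8  0.1 -0.6] w 39.9
 shift [ 0.02 -0.11  0.16] turn [0.003 0.001 0.001] rows 0.0 0.0
```

>>> move_arm([
  [[0, 0, 0, -2, 0, 0, 0], [0, 0, 0, -3, 0, 0, 0], [0, 0, 0, -4, 0, 0, 0], [0, 0, 0, -4, 0, 0, 0], [0, 0, 0, 0, 0, 0, 0]],
])

```text
time_s: 15.3
ee_pos: [450.0, 262.2, 142.4]
ee_rot: [180.0, -0.0, 144.6]
force: [0.2, -0.1, -0.9]
gripper_width: 39.8
```

```bash
python3 - <<'E'
from h import *
plan([612.9,82.5,120],down(144.6))
E
```

```text
t 15.3 pos [450.  262.2 142.4] rot [180.   -0.  144.6] F [ 0.2 -0.1 -0.9] w 39.8
 shift [-23.68  -5.23   2.22] turn [ 0.    -0.001  0.001] rows 3.9 0.0
```

>>> move_arm([
  [[0, -2.9, -0.65, 0, 0, 0, 0], [0, -2.9, -0.65, 0, 0, 0, 0], [0, -2.9, -0.65, 0, 0, 0, 0], [0, -2.9, -0.65, 0, 0, 0, 0], [0, -2.9, -0.65, 0, 0, 0, 0], [0, -2.9, -0.65, 0, 0, 0, 0], [0, -2.9, -0.65, 0, 0, 0, 0], [0, 0, 0, 0, 0, 0, 0.15], [0, 0, 0, 0, 0, 0, 0.16], [0, 0, 0, 0, 0, 0, 0.16], [0, 0, 0, 0, 0, 0, 0.16], [0, 0, 0, 0, 0, 0, 0.15]],
])

```text
time_s: 16.8
ee_pos: [583.6, 99.8, 122.5]
ee_rot: [-178.2, 0.1, 98.5]
force: [0.3, 1.2, -0.2]
gripper_width: 39.9
```

```bash
python3 - <<'E'
from h import *
plan([612.9,82.5,90],down(100))
E
```

```text
t 16.8 pos [583.6  99.8 122.5] rot [-1.782e+02  1.000e-01  9.850e+01] F [ 0.3  1.2 -0.2] w 39.9
 shift [-2.14  2.75  3.17] turn [-0.032  0.001 -0.026] rows 0.8 0.2
```

>>> move_arm([
  [[0, -1.1, 1.4, 1, -0.032, 0, -0.026], [0, -1.1, 1.4, 1, 0, 0, 0], [0, 0, 0, 0, 0, 0, 0]],
])

```text
time_s: 17.18
ee_pos: [613.2, 81.8, 97.2]
ee_rot: [-179.6, 0.0, 100.0]
force: [0.3, 0.1, 0.1]
gripper_width: 39.8
```

```bash
python3 - <<'E'
from h import *
plan([612.9,82.5,70],down(100))
E
```

```text
t 17.175 pos [613.2  81.8  97.2] rot [-179.6    0.   100. ] F [0.3 0.1 0.1] w 39.8
 shift [ 0.07 -0.    2.72] turn [-0.007 -0.    -0.001] rows 0.4 0.0
```

>>> move_arm([
  [[0, 0, 0, 1.5, -0.006, 0, 0], [0, 0, 0, 1.5, 0, 0, 0], [0, 0, 0, 1.5, 0, 0, 0], [0, 0, 0, 0.5, 0, 0, 0], [0, 0, 0, 0, 0, 0, 0]],
])

```text
time_s: 17.8
ee_pos: [612.6, 82.4, 44.0]
ee_rot: [-179.8, -0.1, 99.9]
force: [0.3, -0.1, 0.0]
gripper_width: 39.8
```

```bash
python3 - <<'E'
from h import *
plan([612.9,82.5,32.5],down(100))
f=grab('wrist');g=grab('top');a=f['color'][:,:,::-1];b=cv2.resize(g['color'][135:200,200:320,::-1],(560,303))
cv2.imwrite('pics/place.png',np.vstack([a[120:],b])[:600])
E
```

```text
t 17.8 pos [612.6  82.4  44. ] rot [-1.798e+02 -1.000e-01  9.990e+01] F [ 0.3 -0.1  0. ] w 39.8
 shift [0.01 0.04 1.15] turn [-0.003 -0.001 -0.002] rows 0.2 0.0
```

View pics/place.png

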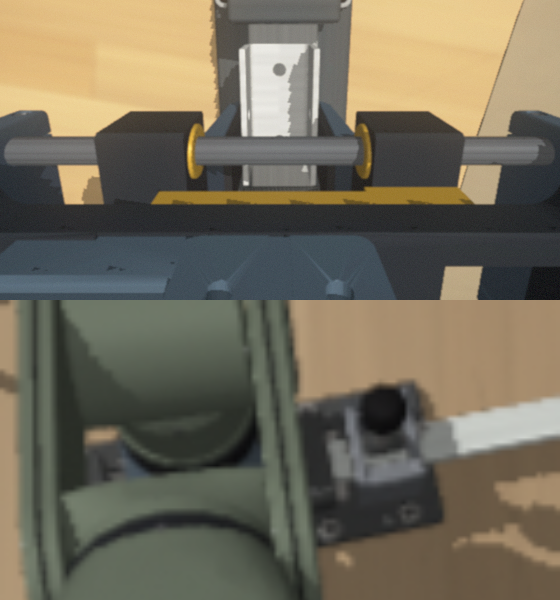

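The bracket hangs centred over the bed: its outline is at x 240–320 in the wrist view, with a gap to the fixed jaw at the top. I lower it onto the bed.

>>> move_arm([
  [[0, 0, 0, 0.6, 0, 0, 0], [0, 0, 0, 0.5, 0, 0, 0], [0, 0, 0, 0.2, 0, 0, 0], [0, 0, 0, 0, 0, 0, 0]],
])

```text
time_s: 18.4
ee_pos: [613.6, 82.4, 31.9]
ee_rot: [-180.0, -0.0, 99.9]
force: [0.1, -0.4, -1.0]
gripper_width: 40.1
```

>>> move_arm([
  [[0, 0, 0, 0.1, 0, 0, 0], [0.52, 0, 0, 0, 0, 0, 0], [0.6, 0, 0, 0, 0, 0, 0], [0.7, 0, 0, 0, 0, 0, 0], [0.7, 0, 0, 0, 0, 0, 0], [0.7, 0, 0, -2, 0, 0, 0], [0.7, 0, 0, -4, 0, 0, 0], [0.7, 0, 0, -5, 0, 0, 0], [0.7, 0, 0, -5, 0, 0, 0], [0.7, 0, 0, 0, 0, 0, 0]],
])

```text
time_s: 19.65
ee_pos: [613.7, 82.3, 195.4]
ee_rot: [-179.9, -0.0, 99.9]
force: [0.7, 0.0, 0.1]
gripper_width: 64.0
```

```bash
python3 - <<'E'
from h import *
fx,fy,up=fr()
f=grab('wrist');save(f,'w4.png',s=1.3)
w=cloud(f).reshape(-1,3);b=np.array([611.8,88.6,22])
X=(w-b)@fx;Y=(w-b)@fy
m=(w[:,2]>42)&(w[:,2]<58)&(abs(X)<46)&(abs(Y)<26)
r=cv2.minAreaRect(np.stack([X[m],Y[m]],1).astype(np.float32));print(m.sum(),'in bed frame',r,w[m,2].max())
# push pose: near side of knob
k=np.array([629.5,-18.6,0]);plan(k-48*fy+np.array([0,0,200]),down(100))
E
```

```text
466 in bed frame ((-6.812114715576172, 1.9131698608398438), (39.692840576171875, 74.17822265625), 89.52389526367188) 53.27380782009617
t 19.7 pos [612.2  82.1 192.8] rot [-1.796e+02 -1.000e-01  9.990e+01] F [-0.2  0.6 -1.6] w 64.2
 shift [-10.23  -4.83  -0.7 ] turn [-0.006 -0.001 -0.002] rows 1.8 0.0
```

View pics/w4.png

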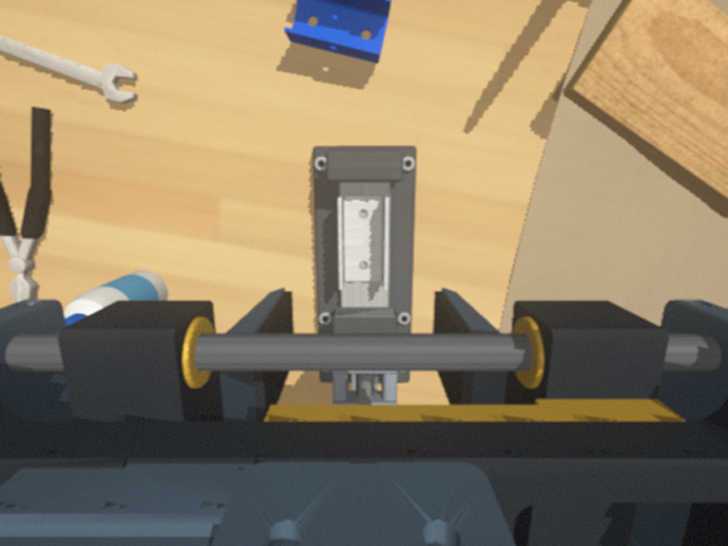

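The bracket sits at bed x -6.8, y 1.9, aligned within 0.5°, with its top at z≈52 (flat on the bed) and let go. Now the stick: I close the fingers and approach the knob from the near side.

>>> move_arm([
  [[0, 0, -2.4, 0, 0, 0, 0], [0, 0, -2.4, 0, 0, 0, 0], [0, -3.4, 0, 0, 0, 0, 0], [0, -3.4, 0, 0, 0, 0, 0], [0, -3.4, 0, 0, 0, 0, 0], [0, 0, 0, 0, 0, 0, 0]],
])

```text
time_s: 20.45
ee_pos: [574.8, -28.8, 181.1]
ee_rot: [-178.4, -0.3, 100.0]
force: [-0.8, 0.6, 0.2]
gripper_width: 6.4
```

```bash
python3 - <<'E'
from h import *
fx,fy,up=fr();k=np.array([629.5,-18.6,0]);plan(k-48*fy+np.array([0,0,128]),down(100))
E
```

```text
t 20.45 pos [574.8 -28.8 181.1] rot [-178.4   -0.3  100. ] F [-0.8  0.6  0.2] w 6.4
 shift [0.03 0.91 5.29] turn [-0.028 -0.005  0.   ] rows 0.9 0.2
```

>>> move_arm([
  [[0, 0, 0.6, 2, -0.028, -0.005, 0], [0, 0, 0, 2, 0, 0, 0], [0, 0, 0, 1.2, 0, 0, 0], [0, 0, 0, 0, 0, 0, 0]],
])

```text
time_s: 20.95
ee_pos: [577.0, -25.0, 122.9]
ee_rot: [-179.6, -0.2, 100.0]
force: [-0.5, 0.5, 0.8]
gripper_width: 0.6
```

```bash
python3 - <<'E'
from h import *
fx,fy,up=fr();k=np.array([629.5,-18.6,0]);plan(k+(-27.5+34)*fy+np.array([0,0,128]),down(100))
E
```

```text
t 20.95 pos [577.  -25.  122.9] rot [-179.6   -0.2  100. ] F [-0.5  0.5  0.8] w 0.6
 shift [-0.28  5.93 -0.55] turn [-0.007 -0.004  0.   ] rows 1.0 0.0
```

>>> move_arm([
  [[0, -0.2, 1, -0.4, 0, 0, 0], [0, 0, 1, 0, 0, 0, 0], [0, 0, 1, 0, 0, 0, 0], [0, 0, 1, 0, 0, 0, 0], [0, 0, 0.8, 0, 0, 0, 0]],
])

```text
time_s: 21.58
ee_pos: [629.5, -17.7, 129.1]
ee_rot: [-179.8, -0.2, 100.0]
force: [-0.8, 0.1, -0.6]
gripper_width: 0.4
```

```bash
python3 - <<'E'
from h import *
fx,fy,up=fr();k=np.array([629.5,-18.6,0]);plan(k+(-27.5+34)*fy+np.array([0,0,128]),down(100))
E
```

```text
t 21.575 pos [629.5 -17.7 129.1] rot [-179.8   -0.2  100. ] F [-0.8  0.1 -0.6] w 0.4
 shift [-0.09  0.64  0.11] turn [-0.003 -0.003  0.001] rows 0.1 0.0
```

>>> move_arm([
  [[0, 0, 0.4, 0, 0, 0, 0], [0, 0, 0, 0, 0, 0, 0], [0, 0, 0, 0, 0, 0, 0], [0, 0, 0, 0, 0, 0, 0], [0, 0, 0, 0, 0, 0, 0]],
])

```text
time_s: 22.2
ee_pos: [632.4, -17.2, 128.8]
ee_rot: [-179.6, -0.2, 100.1]
force: [-1.2, -0.4, 1.3]
gripper_width: 0.5
```

```bash
python3 - <<'E'
from h import *
fx,fy,up=fr();k=np.array([629.5,-18.6,0]);plan(k+(-27.5+34)*fy+np.array([0,0,128]),down(100))
f=grab('scene');save(f,'s5.png',(240,170,390,270),5)
E
```

```text
t 22.2 pos [632.4 -17.2 128.8] rot [-179.6   -0.2  100.1] F [-1.2 -0.4  1.3] w 0.5
 shift [-0.09  0.34  0.08] turn [-0.006 -0.003  0.001] rows 0.1 0.0
```

View pics/s5.png

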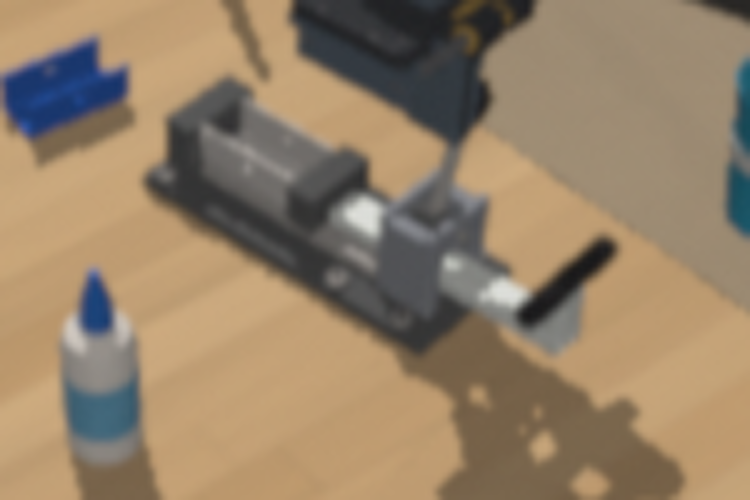

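The jaw has shut on the bracket (jaw at (330,185), bracket snug against the fixed jaw) with the stick leaning away. I hold a little longer, then back off and lift clear.

>>> move_arm([
  [[0, 0, 0, 0, 0, 0, 0], [0, 0, 0, 0, 0, 0, 0], [0, 0, 0, 0, 0, 0, 0], [0, 0, -1, 0, 0, 0, 0], [0, 0, -1, 0, 0, 0, 0], [0, 0, -1, 0, 0, 0, 0], [0, 0, -1.5, 0, 0, 0, 0], [0, 0, -3, 0, 0, 0, 0], [0, 0, -4, 0, 0, 0, 0], [0, 0, -4, -3, 0, 0, 0], [0, 0, -4, -5, 0, 0, 0], [0, 0, 0, 0, 0, 0, 0]],
])

```text
time_s: 23.75
ee_pos: [433.2, -52.3, 209.4]
ee_rot: [-179.9, -0.1, 100.0]
force: [1.0, -0.1, -0.2]
gripper_width: 0.8
```

```bash
python3 - <<'E'
from h import *
fx,fy,up=fr();plan([500,0,250],down(100))
f=grab('top');w=cloud(f)[135:205,200:350].reshape(-1,3);b=np.array([611.8,88.6,22]);X=(w-b)@fx;Y=(w-b)@fy
m=(w[:,2]>120)&(w[:,2]<165)&(X>80)&(X<140)&(abs(Y)<40);print('knob',w[m].mean(0),m.sum())
for x in range(-64,60,3):
    s=(abs(X-x)<1.5)&(abs(Y)<26);print(x,np.percentile(w[s,2],[15,85]).round(0),end='; ')
save(f,'t6.png',(195,130,335,270),4)
E
```

```text
t 23.75 pos [433.2 -52.3 209.4] rot [-1.799e+02 -1.000e-01  1.000e+02] F [ 1.  -0.1 -0.2] w 0.8
 shift [ 4.    7.48 -4.07] turn [-0.002 -0.002  0.001] rows 1.5 0.0
knob [629.3251644  -18.54098074 151.22847481] 92
-64 [48. 55.]; -61 [51. 54.]; -58 [48. 54.]; -55 [24. 49.]; -52 [20. 48.]; -49 [23. 50.]; -46 [19. 40.]; -43 [22. 49.]; -40 [19. 42.]; -37 [21. 45.]; -34 [22. 51.]; -31 [22. 49.]; -28 [24. 47.]; -25 [20. 44.]; -22 [21. 47.]; -19 [21. 50.]; -16 [18. 42.]; -13 [23. 42.]; -10 [20. 46.]; -7 [22. 48.]; -4 [22. 51.]; -1 [22. 43.]; 2 [20. 44.]; 5 [20. 42.]; 8 [22. 48.]; 11 [23. 47.]; 14 [22. 38.]; 17 [24. 45.]; 20 [48. 55.]; 23 [50. 53.]; 26 [50. 54.]; 29 [51. 55.]; 32 [47. 54.]; 35 [50. 55.]; 38 [48. 54.]; 41 [20. 50.]; 44 [19. 37.]; 47 [19. 37.]; 50 [17. 37.]; 53 [16. 37.]; 56 [19. 37.]; 59 [19. 38.];
```

View pics/t6.png

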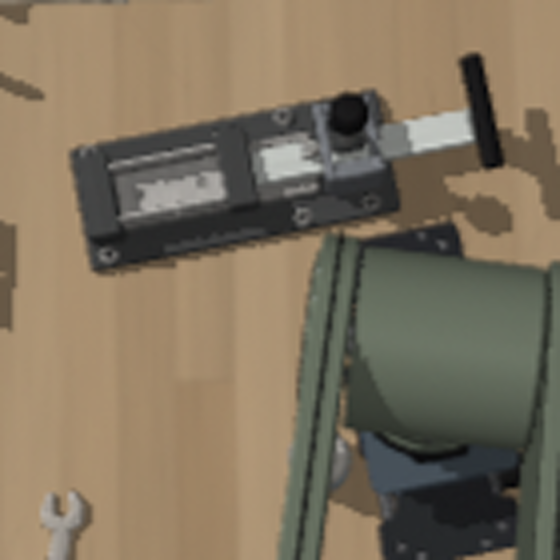

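The top view shows the bracket held square between the jaws (faces about 75 mm apart, slide about 13 mm). The knob is back at exactly its starting position (348,113 in the crop), and the arm is clear. I hand in.

```bash
python3 -c "
from h import *
print(job.job_done())"
```

```text
the job is handed in; nothing more can be done
None
```

The steel U bracket is clamped in the fixture and the job is handed in, after about 24 s of the 72 s allowed. No verdict came back.

**What I did:**
- **Jaw:** I pulled the cross handle to its stop. The jaw face had moved about 55 mm and the force rose. After release it stayed latched at about 49 mm.
- **Bracket:** I laid the grey bracket on the bed and let go. It sat about 7 mm towards the fixed jaw and 2 mm off the centre line. It was within 0.5° of the bed direction, flat, with its open side up.
- **Stick:** I pushed it to the far side, about 0.4 rad by my estimate. I held it there until the scene picture showed the jaw shut on the bracket, then let it come back.

**Last checks (top camera):**
- **Clamping:** the jaw faces are about 75 mm apart, which puts the slide at about 13 mm, with the bracket square between them.
- **Stick:** the knob is back at its starting position.
- **Robot:** the arm is clear and the force reading is near zero.

None of the checks disagreed. I did not re-measure the glue bottle, torch or angle bracket at the end, but the arm never touched them.

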